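# Hold a heel block in the drilling jig

## Task

Pick up the tan leather heel block, set it down on the plywood jig board with its flat face towards the metal fence and its side by the red stop, and let go of it. Then, from its rounded back, push it with the fingertips on the bevelled top edge, diagonally down and towards the fence, so that its flat face is flush on the fence, its side is up against the red stop and it is pressed firmly on fence and board at once; finish while still holding it there with that push, ready for drilling. Leave the black rubber heel, the green tin and the hammer where they are.

Things in the scene. Friction and masses are not known exactly. Their poses are not given: they have to be found in the camera images.
- heel: tan stacked-leather heel block, D-shaped from above, 64 long (x), 60 wide (y), 42 high, about 0.16 kg, loose, standing upright on the bench. Origin: on its underside, at the centre of the rounded back's circle (radius 30). x points to the flat face (the breast), at x = +34; the sides are flat at y = +-30 from x = 0 to +34; the rounded back reaches x = -30; z is up
- heel_breast (a point): centre of the heel block's flat face (34, 0, 21 in the heel's frame)
- heel_side (a point): point on the heel block's left (+y; left as the robot sees it, with the flat face away) side, the one that goes to the stop (28, 30, 13 in the heel's frame)
- heel_bevel (a point): middle of the bevel at the heel block's rounded back (-24, 0, 36 in the heel's frame), where to push; the bevel faces up and back at 45 degrees and runs round the back's top edge, from radius 30 at 30 high to radius 18 at the top, 42 high
- board: waxed plywood jig board fixed to the bench, 240 (x) by 280 (y) by 18 thick. Origin: centre of its underside; x points to the fence. The heel slides on it with friction about 0.35, which takes up part of the forward push; some 12 N forwards and 10 N down holds it well
- board_top (a point): centre of the board's top, 18 above the bench; axes as the board's
- fence: straight aluminium fence fixed on the board along its far side, parallel to the board's y, 20 thick (x), 280 long (y), 30 high; origin: centre of its underside, on the board's top, 95 from the board's centre
- fence_face (a point): middle of the foot of the fence's face that looks at the work (10 in front of the fence's origin, 85 from the board's centre); x points into the fence, y along it, z up
- stop: red steel stop block fixed on the board in front of the fence and against it, 14 (x) by 30 (y) by 40 high; origin: centre of its underside, axes as the fence's. The heel's left side goes against its right (-y) face
- stop_face (a point): centre of the stop's right (-y) face, 13 above the board; y points into the stop. The stop reaches 14 out from the fence's face
- rubber_heel: black rubber heel block of the same shape and size as the tan one; a bystander
- tin: green closed tin, 64 across, 60 high, origin at the centre of its underside; a bystander
- hammer: hammer with a wooden handle, 200 long, lying on the bench beside the work; a bystander
Mind the look-alikes: they are no part of the job. What is shaped like the heel but blue or yellow is not meant.

How it is judged:
On the way:
1. the tan heel block stands upright on the board, flat face towards the fence, let go of (angle between heel's own z axis and vertical below 0.06 rad and z of heel in the frame of board_top between -0.004 and 0.004 m and contact force between heel and board above 0.3 N and contact force between each of the arm, the fingers and heel below 0.1 N and x of heel_breast in the frame of fence_face above -0.06 m and angle between the x axis of heel and the x axis of fence_face, either way round below 0.5 rad), for 0.2 s.
At the end, for the whole second after the job is handed in: Pushed by the fingers (over 5 N) from its rounded back, the heel is at rest flat on the board (tilt under 0.06 rad, within 4 mm), presses the fence with over 3 N and the board with over 6 N, flat face within 3 mm of the fence and 0.06 rad square, side within 3.5 mm of the stop (angle between heel's own z axis and vertical below 0.06 rad and z of heel in the frame of board_top between -0.004 and 0.004 m and contact force between heel and fence above 3 N and contact force between heel and board above 6 N and contact force between the fingers and heel above 5 N and x of heel_breast in the frame of fence_face above -0.003 m and angle between the x axis of heel and the x axis of fence_face, either way round below 0.06 rad and y of heel_side in the frame of stop_face between -0.0035 and 0.003 m and x of the grasp point in the frame of heel below -0.012 m and linear speed of heel below 0.01 m/s); the arm keeps its last pose, push and grip.
It fails at once if the black rubber heel is disturbed (moved over 20 mm) (distance of rubber_heel from where it was at the start of the episode above 0.02 m).
It fails at once if the green tin is disturbed (moved over 20 mm) (distance of tin from where it was at the start of the episode above 0.02 m).
It fails at once if the hammer is disturbed (moved over 20 mm) (distance of hammer from where it was at the start of the episode above 0.02 m).
It also fails if it takes over 56 s, if anything falls off the work surface, if the arm or the gripper's body presses on something with over 40 N, if the wrist force passes 120 N, or if a joint passes its speed limit or range.

## Robot

A 6-joint arm with a two-finger parallel gripper is mounted at the origin on the work surface. World frame = base frame: x ahead of the robot, y to its left, z up, the work surface at z = 0. Lengths are in m, angles in rad, forces in N, time in s.
With the tool pointing down it reaches from about 0.325 to 0.9 m from the base axis. Payload 6.1 kg.
Tool frame: the origin (TCP) lies midway between the tips of the shut fingers; the grasp point (between the pads) lies 19 mm behind it; z points along the fingers, y is the line along which they close (so a half turn about z gives the same grasp; the last joint's range is limited). The gripper opens to 85 mm and grips with 20 to 120 N. Pads are 22 mm wide; open, the fingers measure 114 mm over their backs; the gripper's body (76 mm by 85 mm) begins 54 mm behind the grasp point. The pads swing forward as they close: fully open they stand 13 mm farther back than shut.
Start: joints at [1.205, 0.22, 1.526, -0, 1.395, -0.126], TCP at [0.148, 0.607, 0.231] pointing down, gripper open.
Joint ranges: [-2.98, 2.98], [-0.91, 2.08], [0.09, 2.57], [-1.24, 4.39], [0.2, 2.65], [-2.68, 2.68]. Speed limits (rad/s): [2.57, 2.57, 3.01, 3.14, 3.14, 3.14].

## Interface

Orientations are given as [roll, pitch, yaw] about the fixed x, y, z axes, in that order (R = Rz(yaw) Ry(pitch) Rx(roll)).
In Python, from plant import movep, move_l, set_joints, gripper_to, hold, inverse_kinematics, observe, get_image, get_calibration, Unreachable, job_done gives the robot as it stands. Calls block until the motion is done:
- movep(position, orientation): joint-space move of the TCP to a pose.
- move_l(position, feed=0.15, rotation=None, max_force=None): straight line of the TCP; rotation=None keeps the orientation; feed is the mean speed in m/s. With max_force (N) it stops when the force on the tool has changed by that much, and returns True; else False.
- set_joints(angles): joint-space move.
- gripper_to(opening, f_grip=None): finger opening in m; f_grip is the grip in N (None keeps the last); returns when the fingers have stopped.
- hold(seconds).
- inverse_kinematics(position, orientation): joint angles nearest the present ones, or None.
- observe(): the state.
- get_image(name): name is "scene" or "top" or "wrist"; returns (picture, depth): 420x560x3 uint8, red, green, blue; 420x560 float32, m along the optical axis (not along the pixel's ray), 0 where there is no reading.
- get_calibration(name): a dict with "intrinsics" (3x3 intrinsics, pixels), "world_from_camera" (4x4, takes a point from camera to world coordinates). Camera axes: x right, y down, z forward; pixel columns grow to the right and rows downward; lengths in m; the calibration is good to about 2 mm. A picture is of the moment at which its call begins: read the wrist's pose just before it. get_calibration takes no time and is no camera call; for the wrist camera it gives the pose at the moment of the call.
A pose or a line that the arm cannot do raises Unreachable and nothing moves.
- job_done(): hands the job in; it is judged then, once.
The state is a dict: "time_s": time; "q": joint angles; "joint_velocities": joint speeds; "joint_torque": joint torques, N m; "eef_pos": TCP position; "tcp_rot": TCP orientation; "ft_force": force on the tool from outside, world axes, zero at the start; "torque": the same for the moment, N m; "opening": finger opening in m; "grasp_force": force on a finger pad.
Only numpy, scipy, OpenCV 4.12 (cv2) and the standard library are available. Lean on these libraries where they do the work, as an engineer would, in place of code of your own. Each camera call takes 0.05 s, during which the arm holds its last target. There are 200 camera calls.

## Working session

There is one attempt and no reset: what is moved stays moved. The work goes in short steps, each a Python script; the robot and the scene stay as the last script left them, time stands still between calls to the robot, and variables do not carry over. Pictures are saved under pics/ and viewed, at most 10 in all, crops included, and the job is handed in when it is done.

```bash
mkdir -p pics; ls; cat > h.py <<'E'
import numpy as np, cv2
from plant import *
def snap(n,f=None):
    c=get_calibration(n); im,d=get_image(n)
    if f: cv2.imwrite('pics/'+f,cv2.cvtColor(im,cv2.COLOR_RGB2BGR))
    return im,d,c
def ray(c,uv,z):
    T=np.array(c["world_from_camera"]);K=np.array(c["intrinsics"])
    uv=np.atleast_2d(uv).astype(float)
    r=np.c_[uv,np.ones(len(uv))]@np.linalg.inv(K).T@T[:3,:3].T
    o=T[:3,3]; return o+r*((z-o[2])/r[:,2])[:,None]
def cloud(c,d):
    T=np.array(c["world_from_camera"]);K=np.array(c["intrinsics"])
    v,u=np.mgrid[:d.shape[0],:d.shape[1]]
    p=np.stack([u,v,np.ones_like(u)],-1)@np.linalg.inv(K).T*d[...,None]
    return p@T[:3,:3].T+T[:3,3]
E
python3 - <<'E'
from h import *
for n in("scene","top"):
    im,d,c=snap(n,n+'0.png'); np.savez(n+'.npz',im=im,d=d,K=c["intrinsics"],T=c["world_from_camera"])
    print(n,np.round(c["intrinsics"],1).tolist(),np.round(c["world_from_camera"],3).tolist())
print(observe())
E
```

```text
pics
scene [[443.3, 0.0, 281.9], [0.0, 443.3, 211.8], [0.0, 0.0, 1.0]] [[0.602, 0.548, -0.581, 0.945], [0.799, -0.412, 0.438, -0.313], [0.001, -0.728, -0.686, 0.6], [0.0, 0.0, 0.0, 1.0]]
top [[448.3, 0.0, 284.3], [0.0, 448.3, 211.9], [0.0, 0.0, 1.0]] [[0.018, -0.986, 0.165, 0.345], [-0.999, -0.012, 0.037, 0.033], [-0.035, -0.166, -0.986, 0.942], [0.0, 0.0, 0.0, 1.0]]
{'time_s': 0.1, 'q': array([ 1.20490717e+00,  2.21195343e-01,  1.52750352e+00, -2.45050617e-05,
        1.39467674e+00, -1.26091438e-01]), 'joint_velocities': array([ 0.00108786, -0.00194114, -0.00295853,  0.0002902 , -0.00184629,
        0.00192402]), 'joint_torque': array([ 5.39093890e-04, -4.98239243e+01, -3.90547836e+01, -2.31313843e-04,
        5.52289319e-03,  2.09427100e-05]), 'eef_pos': array([0.1482516 , 0.60660278, 0.23027523]), 'tcp_rot': array([-3.13982082e+00, -2.00292873e-04,  2.90179907e+00]), 'ft_force': array([ 0.70207967, -0.03575054,  0.16731356]), 'torque': array([-0.01447381, -0.03741889,  0.04137384]), 'grasp_force': 0.0, 'opening': 0.08573862308043897}
```

View pics/scene0.png

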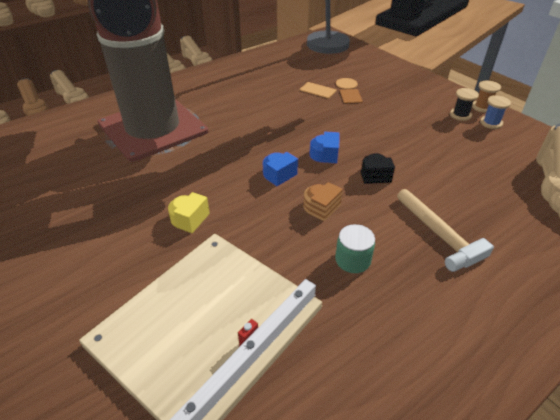

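View pics/top0.png

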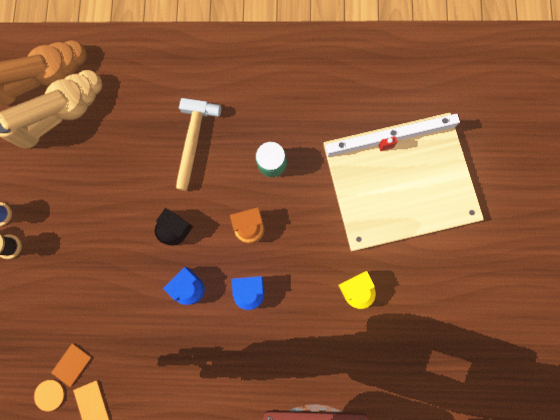

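The tan heel is at scene (322,200) and top (248,226). Things it could be confused with, as scene/top pixels:
- black rubber heel: (377,169)/(172,228)
- blue blocks: (280,167)/(248,292) and (325,148)/(185,287)
- yellow block: (189,211)/(360,290)
- flat leather scraps: scene (335,90)

I choose the layered tan one, whose flat face points up in the top view (+x). The fence runs through top (330..458, 150..120), and the red stop is at top (388,144).

```bash
cat > m.py <<'E'
from h import *
R={}
for n in("scene","top"):
    a=np.load(n+'.npz'); im,d=a['im'],a['d']; c=dict(intrinsics=a['K'],world_from_camera=a['T'])
    P=cloud(c,d); hsv=cv2.cvtColor(im,cv2.COLOR_RGB2HSV)
    def blob(lo,hi,near):
        m=cv2.inRange(hsv,lo,hi); k,L,s,ce=cv2.connectedComponentsWithStats(m)
        ok=[i for i in range(1,k) if s[i,4]>25]; i=min(ok,key=lambda i:np.hypot(*(ce[i]-near)))
        print(n,'blob',ce[i].round(1),s[i]); return (L==i)&(d>0)
    near={'scene':[(322,200),(248,330)],'top':[(248,226),(388,144)]}[n]
    mh=blob((5,110,80),(20,255,255),near[0]) 
    H=P[mh]; print(' heel z pct',np.percentile(H[:,2],[1,10,50,90,99]).round(4),'min/max xy',H.min(0).round(3),H.max(0).round(3))
    t=H[abs(H[:,2]-.042)<.004]; r=cv2.minAreaRect((t[:,:2]*1000).astype(np.float32)); print(' top face',len(t),t.mean(0).round(4),r,cv2.boxPoints(r).round(1).tolist())
    red=cv2.inRange(hsv,(0,150,70),(4,255,255))|cv2.inRange(hsv,(174,150,70),(180,255,255))
    k,L,s,ce=cv2.connectedComponentsWithStats(red); i=min([i for i in range(1,k) if s[i,4]>20],key=lambda i:np.hypot(*(ce[i]-near[1])))
    S=P[L==i];print(' stop',ce[i],s[i],S.min(0).round(4),S.max(0).round(4),np.median(S,0).round(4))
    t=S[S[:,2]>.053]; 
    if len(t)>4: r=cv2.minAreaRect((t[:,:2]*1000).astype(np.float32)); print(' stoptop',len(t),t.mean(0).round(4),r)
    # board & fence by height bands in the region y<0
    reg=(P[...,1]<0.02)&(P[...,0]>.3)&(d>0)&(hsv[...,1]<140)
    b=P[reg&(abs(P[...,2]-.018)<.006)&(hsv[...,2]>120)]; r=cv2.minAreaRect((b[:,:2]*1000).astype(np.float32)); print(' board',len(b),np.median(b[:,2]),r,cv2.boxPoints(r).round(1).tolist())
    f=reg&(abs(P[...,2]-.048)<.004)&(hsv[...,1]<70); f=P[f]; r=cv2.minAreaRect((f[:,:2]*1000).astype(np.float32)); print(' fence',len(f),np.median(f[:,2]),r,cv2.boxPoints(r).round(1).tolist())
im=cv2.imread('pics/top0.png');s=cv2.imread('pics/scene0.png')
cv2.imwrite('pics/crop.png',np.hstack([cv2.resize(im[190:260,205:295],(400,311)),cv2.resize(s[165:235,275:365],(400,311))]))
E
python3 m.py
```

```text
scene blob [307.8 227. ] [     0      0    560    420 144992]
 heel z pct [-0.5814 -0.0029 -0.0006  0.0009  0.0108] min/max xy [-1.808 -0.466 -0.772] [0.986 2.338 0.081]
 top face 514 [0.4733 0.1489 0.0411] ((284.2616271972656, 496.01171875), (740.7359008789062, 1119.0865478515625), 7.304920673370361) [[-154.1999969482422, 1003.9000244140625], [-12.0, -106.0999984741211], [722.7999877929688, -11.899999618530273], [580.5, 1098.0999755859375]]
 stop [246.52866242 331.54140127] [239 320  18  24 157] [ 0.6366 -0.1623  0.0326] [ 0.6542 -0.1332  0.0593] [ 0.6483 -0.154   0.0564]
 stoptop 114 [ 0.6475 -0.1491  0.0569] ((645.3911743164062, -147.5409698486328), (12.356620788574219, 29.464170455932617), 15.522122383117676)
 board 21398 0.017828647178830093 ((571.49169921875, -179.67526245117188), (241.94761657714844, 280.6744079589844), 14.232916831970215) [[419.70001220703125, -73.4000015258789], [488.70001220703125, -345.3999938964844], [723.2999877929688, -286.0], [654.2000122070312, -13.899999618530273]]
 fence 2695 0.04785765562209743 ((663.6696166992188, -154.53440856933594), (21.4460926
[... 764 characters left out ...]
525]
 stoptop 57 [ 0.6431 -0.1446  0.0568] ((644.0382690429688, -145.00160217285156), (11.965970993041992, 29.019794464111328), 15.55788516998291)
 board 13180 0.017321211964587968 ((573.6416015625, -178.31861877441406), (240.4475860595703, 281.21270751953125), 14.191817283630371) [[422.6000061035156, -71.5], [491.6000061035156, -344.1000061035156], [724.7000122070312, -285.20001220703125], [655.7000122070312, -12.5]]
 fence 1225 0.04744880669045126 ((665.4501342773438, -154.69149780273438), (20.92580795288086, 280.4564208984375), 14.310550689697266) [[620.7000122070312, -21.399999618530273], [690.0, -293.20001220703125], [710.2000122070312, -288.0], [640.9000244140625, -16.200000762939453]]
```

View pics/crop.png

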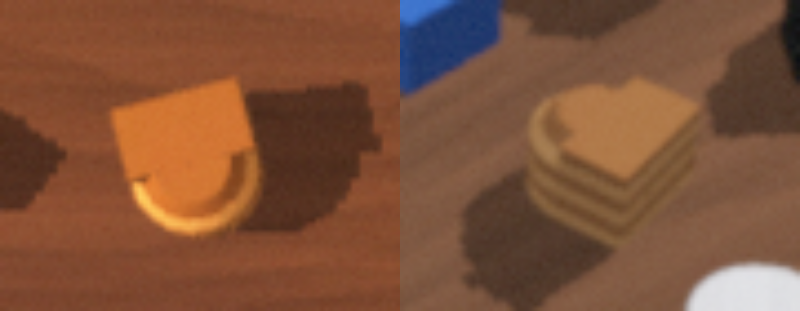

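The crop confirms the tan D-shaped heel: flat face up and slightly left in the top view, bevel round the back at the bottom. Board, fence and stop agree in both views to about 2 mm. Next I measure the heel and check reach.

```bash
cat > m2.py <<'E'
from h import *
from scipy.spatial.transform import Rotation as Rt
for n,(u0,u1,v0,v1) in dict(scene=(290,352,175,225),top=(222,272,200,248)).items():
    a=np.load(n+'.npz'); c=dict(intrinsics=a['K'],world_from_camera=a['T']); P=cloud(c,a['d']); hsv=cv2.cvtColor(a['im'],cv2.COLOR_RGB2HSV)
    Q=P[v0:v1,u0:u1].reshape(-1,3); s=hsv[v0:v1,u0:u1].reshape(-1,3)
    Q=Q[(s[:,2]>60)]
    t=Q[(abs(Q[:,2]-.042)<.005)]; r=cv2.minAreaRect((t[:,:2]*1000).astype(np.float32))
    print(n,len(t),'z med',np.median(t[:,2]).round(4),r,cv2.boxPoints(r).round(1).tolist())
    A=Q[Q[:,2]>.012]; print('  all z>12mm',A.min(0).round(3),A.max(0).round(3))
    if n=='top':
        t=P[130:190,245:300].reshape(-1,3); t=t[t[:,2]>.05]; print('tin',t.min(0).round(3),t.max(0).round(3))
        t=P[205:250,150:195].reshape(-1,3); t=t[t[:,2]>.035]; print('rubber',t.min(0).round(3),t.max(0).round(3))
b=np.deg2rad(14.2); bx=np.array([np.cos(b),np.sin(b),0]); by=np.array([-np.sin(b),np.cos(b),0])
for s in (1,-1):
    z=(bx-[0,0,1])/2**.5; y=s*by; R=np.c_[np.cross(y,z),y,z]; e=Rt.from_matrix(R).as_euler('xyz')
    p=np.array([.6,-.2,.054]); q=inverse_kinematics(p,e); print('push',s,e.round(3),None if q is None else np.round(q,2))
for yaw in (b,b+np.pi,b-np.pi):
    for p in([.6,-.18,.05],[.5,.11,.1]):
        q=inverse_kinematics(p,[np.pi,0,yaw]); print(p,yaw,None if q is None else np.round(q,2))
E
python3 m2.py
```

```text
scene 522 z med 0.0411 ((470.6561279296875, 140.91390991210938), (56.39598083496094, 63.04534149169922), 15.102948188781738) [[435.20001220703125, 164.0], [451.6000061035156, 103.0999984741211], [506.1000061035156, 117.80000305175781], [489.70001220703125, 178.6999969482422]]
  all z>12mm [ 0.436 -0.313  0.012] [0.945 0.179 0.6  ]
top 666 z med 0.041 ((471.9602966308594, 142.552734375), (56.88247299194336, 60.07508087158203), 16.284828186035156) [[436.20001220703125, 163.39999389648438], [453.1000061035156, 105.69999694824219], [507.70001220703125, 121.69999694824219], [490.79998779296875, 179.39999389648438]]
  all z>12mm [0.345 0.033 0.013] [0.507 0.178 0.942]
tin [0.345 0.033 0.05 ] [0.64  0.127 0.942]
rubber [0.345 0.033 0.035] [0.504 0.332 0.942]
push 1 [-3.142  0.785 -2.894] None
push -1 [ 3.142 -0.785  0.248] [-0.78  0.23  2.12  1.18  0.71 -0.37]
[0.6, -0.18, 0.05] 0.24783675378319478 [-0.42  0.41  1.65 -0.    1.08  0.91]
[0.5, 0.11, 0.1] 0.24783675378319478 [ 0.06  0.09  1.94 -0.    1.12  1.39]
[0.6, -0.18, 0.05] 3.389429407372988 [-0.42  0.41  1.65  0.    1.08 -2.24]
[0.5, 0.11, 0.1] 3.389429407372988 [ 0.06  0.09  1.94  0.    1.12 -1.76]
[0.6, -0.18, 0.05] -2.893755899806598 [-0.42  0.41  1.65  0.    1.08 -2.24]
[0.5, 0.11, 0.1] -2.893755899806598 [ 0.06  0.09  1.94  0.    1.12 -1.76]
```

Heel: origin about (0.466, 0.140), yaw 15.7°, top at 0.041. Sizes match (60 wide). Board: yaw 14.2°, stop face at board y = -1 mm. I grasp now, at heel x = +10, so the fingers stay behind the stop when placing.

```bash
python3 - <<'E'
from h import *
y=np.deg2rad(15.7); e=[np.pi,0,y]; p=np.array([.4756,.1429,0])
movep(p+[0,0,.16],e)
snap("wrist","wrist1.png")
move_l(p+[0,0,.07],.15)
print(move_l(p+[0,0,.006],.06,max_force=8)); o=observe(); print(o['eef_pos'],o['ft_force'])
gripper_to(.03,40); o=observe(); print('grip',o['opening'],o['grasp_force'],o['ft_force'])
move_l(o['eef_pos']+[0,0,.09],.12); o=observe(); print(o['opening'],o['grasp_force'],o['ft_force'],o['eef_pos'],o['time_s'])
snap("scene","scene1.png")
E
```

```text
False
[0.47606106 0.1429734  0.00644783] [-0.69660538  0.4260993   0.96312163]
grip 0.05972054078615302 44.561779078503605 [-0.42078318  1.43068026  3.55712633]
0.05955783227212127 44.000823314418085 [-0.35679711  1.03528424 -1.24502259] [0.47538998 0.14291142 0.09570708] 5.4417
```

View pics/scene1.png

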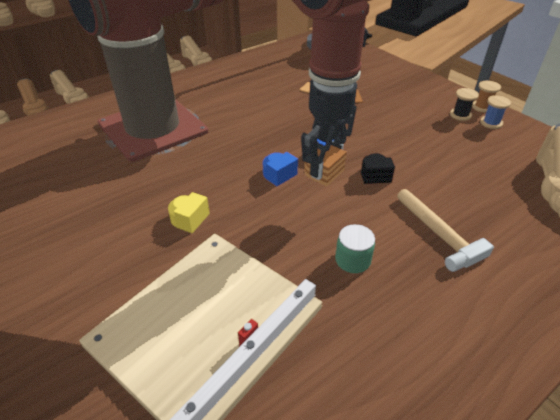

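The heel is held in the fingers at (322,160), opening 59.7 mm, and the bystanders have not moved. Next I place it, touching the stop sideways under force guard.

```bash
cat >> h.py <<'E'
b=np.deg2rad(14.2); bx=np.array([np.cos(b),np.sin(b),0]); by=np.array([-np.sin(b),np.cos(b),0]); bc=np.array([.5725,-.179,0])
def B(x,y,z): return bc+x*bx+y*by+np.array([0,0,z])
def inB(p): d=np.array(p)-bc; return np.array([d@bx,d@by,d[2]])
def st(t):
    o=observe(); f=o['ft_force']; print(t,'B',(inB(o['eef_pos'])*1e3).round(1),'F',np.round([f@bx,f@by,f[2]],2),'t',round(o['time_s'],2),'op',round(o['opening'],4),'gf',round(o['grasp_force'],1)); return o
E
python3 - <<'E'
from h import *
e=[np.pi,0,b]
movep(B(.052,-.040,.11),e); st('above')
move_l(B(.052,-.040,.050),.12)
print(move_l(B(.052,-.040,.029),.05,max_force=5)); st('low')
print(move_l(B(.052,-.022,.029),.02,max_force=4)); o=st('stop touch')
p=inB(o['eef_pos']); 
move_l(B(p[0],p[1]-.0006,p[2]),.02); st('back')
print(move_l(B(p[0],p[1]-.0006,.019),.02,max_force=5)); st('down')
snap("scene","scene2.png")
E
```

```text
above B [ 52.2 -38.5 109.7] F [ 0.22 -0.2  -1.43] t 6.92 op 0.0592 gf 44.0
False
low B [ 51.8 -39.8  28.6] F [ 0.01  0.16 -1.  ] t 8.13 op 0.0593 gf 44.0
True
stop touch B [ 51.9 -29.4  28.8] F [ 1.45 -2.18  0.16] t 8.73 op 0.0593 gf 45.4
back B [ 51.7 -29.7  28.5] F [ 0.75 -0.86 -1.16] t 8.98 op 0.0594 gf 45.2
True
down B [ 52.1 -30.1  24.7] F [-0.28  0.21  4.04] t 9.32 op 0.0594 gf 45.9
```

View pics/scene2.png

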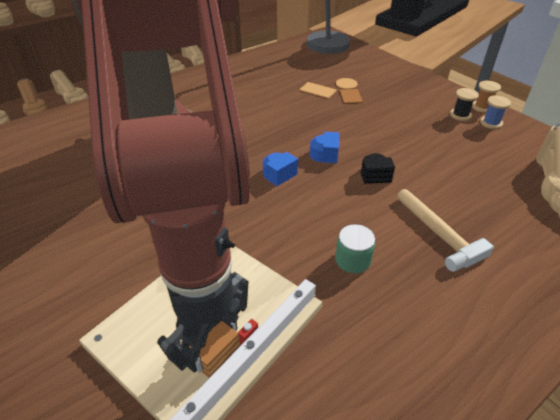

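The heel is beside the red stop (247,330) just in front of the fence. It touched the stop at board y ≈ -29.5 (expected -31) and the board at TCP z 24.7 (expected 24.4). I release it and look.

```bash
python3 - <<'E'
from h import *
gripper_to(.085); st('open')
o=observe(); p=inB(o['eef_pos'])
move_l(B(p[0],p[1],.10),.12); hold(.3)
gripper_to(0,40)
move_l(B(-.06,p[1],.16),.2); st('up')
snap("scene","scene3.png")
for n in("scene","top"):
    im,d,c=snap(n); P=cloud(c,d)[...,:3]; Q=(P-bc)@np.c_[bx,by,[0,0,1]]
    m=(d>0)&(abs(Q[...,2]-.060)<.0035)&(Q[...,0]>0)&(Q[...,0]<.09)&(Q[...,1]>-.1)&(Q[...,1]<.06)
    hsv=cv2.cvtColor(im,cv2.COLOR_RGB2HSV); m&=(hsv[...,0]>5)&(hsv[...,0]<22)&(hsv[...,1]>90)
    t=Q[m]*1000; print(n,len(t),np.median(t[:,2]),cv2.minAreaRect(t[:,:2].astype(np.float32)))
i=cv2.imread('pics/scene3.png')[290:400,160:310]; cv2.imwrite('pics/c3.png',cv2.resize(i,None,fx=4,fy=4))
E
```

```text
open B [ 51.  -29.3  23.2] F [-0.27 -0.09  0.22] t 9.75 op 0.085 gf 0.0
up B [-59.6 -29.3 159.9] F [ 0.85 -0.5   0.09] t 12.38 op 0.0003 gf 0.0
scene 1347 59.72710716994112 ((49.32650375366211, -15.446990966796875), (93.81472778320312, 57.774261474609375), 84.82305908203125)
top 621 59.130023038661214 ((48.07463836669922, -30.493200302124023), (55.82921600341797, 61.456871032714844), 0.5508365631103516)
```

View pics/c3.png

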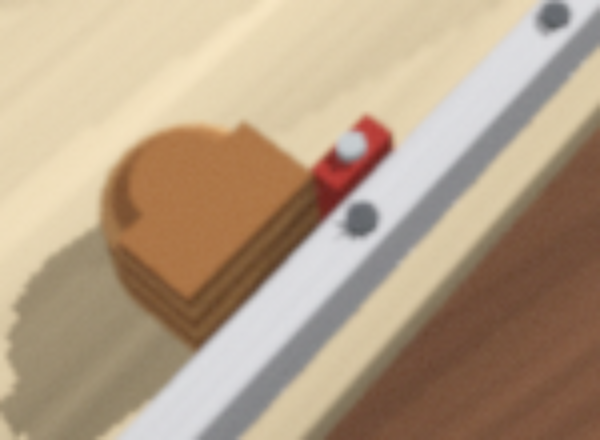

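The heel stands upright, square (0.5°), about 8.5 mm off the fence and beside the stop. Next is the 45° push.

```bash
python3 - <<'E'
from h import *
e=[np.pi,-np.pi/4,b]
movep(B(-.03,-.030,.102),e); st('tilted')
move_l(B(.002,-.030,.070),.1); st('near')
print(move_l(B(.026,-.030,.046),.02,max_force=3)); o=st('touch'); p=inB(o['eef_pos'])
print(move_l(B(p[0]+.018,p[1]+.0005,p[2]),.015,max_force=9)); o=st('fwd')
hold(.3); st('settled')
snap("scene","scene4.png")
E
```

```text
tilted B [-29.6 -30.1 102.3] F [0.05 0.23 0.11] t 13.54 op 0.0001 gf 0.0
near B [  2.4 -29.7  70.1] F [ 0.05 -0.44  0.57] t 14.14 op 0.0001 gf 0.0
True
touch B [ 17.7 -30.1  54.6] F [-1.22  0.46  1.23] t 15.22 op -0.0 gf 0.7
True
fwd B [ 26.8 -29.6  54.2] F [-6.87  1.02  6.47] t 15.97 op 0.0001 gf 4.7
settled B [ 26.8 -29.6  54.3] F [-5.38  0.34  6.33] t 16.27 op 0.0 gf 4.3
```

```bash
python3 -c "
import cv2
i=cv2.imread('pics/scene4.png')[250:410,120:320]; cv2.imwrite('pics/c4.png',cv2.resize(i,None,fx=3.5,fy=3.5))"
```

```text
(no output)
```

View pics/c4.png

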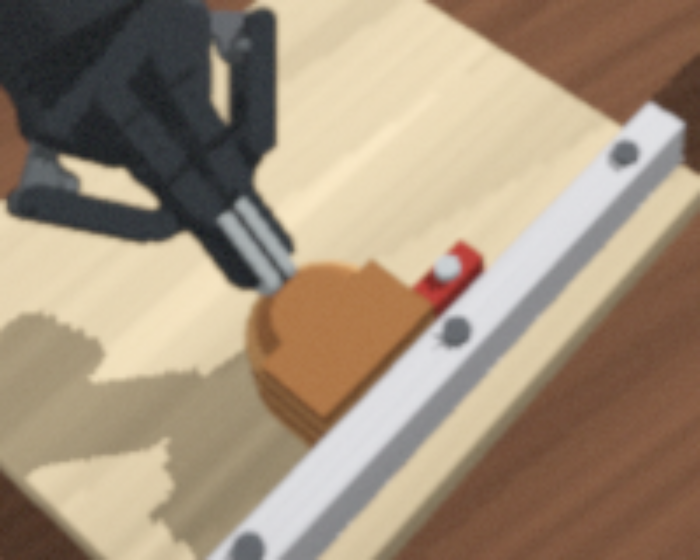

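The heel is on the fence with its side at the stop, the tips on the bevel. I raise the push in small steps to the holding force.

```bash
python3 - <<'E'
from h import *
p=inB(observe()['eef_pos'])
for k in range(1,25):
    s=.0004*k
    move_l(B(p[0]+s,p[1]+.15*s,p[2]-.8*s),.01); hold(.15)
    f=observe()['ft_force']; 
    if -(f@bx)>13.5: break
    if k%4==0: st(k)
st(k); hold(1.0); st('hold')
for n in("scene","top"):
    im,d,c=snap(n,n+'5.png'); Q=(cloud(c,d)-bc)@np.c_[bx,by,[0,0,1]]
    m=(d>0)&(abs(Q[...,2]-.060)<.003)&(Q[...,0]>0.025)&(Q[...,0]<.09)&(Q[...,1]>-.1)&(Q[...,1]<-.003)
    hsv=cv2.cvtColor(im,cv2.COLOR_RGB2HSV); m&=(hsv[...,0]>5)&(hsv[...,0]<22)&(hsv[...,1]>90)
    t=Q[m]*1000; print(n,len(t),np.median(t[:,2]),t.min(0).round(1),t.max(0).round(1),cv2.minAreaRect(t[:,:2].astype(np.float32)))
i=cv2.imread('pics/scene5.png')[290:390,180:290]; cv2.imwrite('pics/c5.png',cv2.resize(i,None,fx=5,fy=5))
E
```

```text
2 B [ 27.  -29.6  54.1] F [-21.53   4.69  19.11] t 17.12 op -0.0002 gf 14.3
hold B [ 27.  -29.6  54.1] F [-21.76   3.95  18.45] t 18.12 op -0.0004 gf 14.3
scene 1325 59.724227132313956 [ 31.3 -62.5  57. ] [85.  -3.  62.6] ((58.216670989990234, -32.78414535522461), (53.742889404296875, 59.34135437011719), 0.3919377624988556)
top 529 59.46158308469474 [ 28.6 -61.2  57. ] [84.6 -3.4 63. ] ((56.56781005859375, -32.33909606933594), (56.0219612121582, 57.79515838623047), 0.15307798981666565)
```

View pics/c5.png

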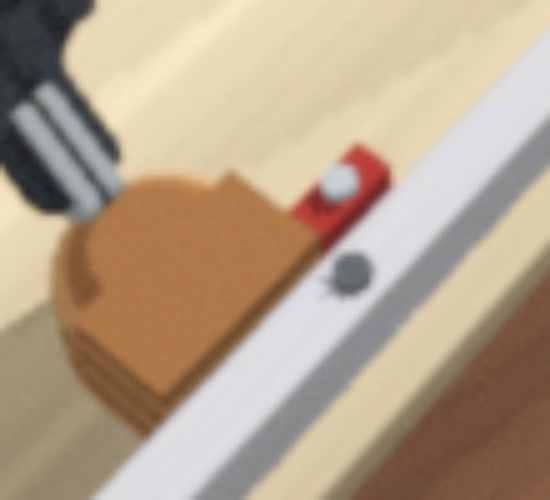

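The heel is flush and square on the fence with no visible gap at the stop. The push is firm (22 N forward, 18 N down), but its 4 N lateral part points away from the stop. I ease off, nudge it towards the stop, and re-press more gently.

```bash
python3 - <<'E'
from h import *
p=inB(observe()['eef_pos'])
move_l(B(p[0]-.002,p[1]-.001,p[2]+.002),.02); hold(.2); st('off')
print(move_l(B(p[0]+.001,p[1]-.001,p[2]-.001),.01,max_force=5)); o=st('light'); q=inB(o['eef_pos'])
print(move_l(B(q[0],q[1]+.003,q[2]),.006,max_force=4)); o=st('side'); q=inB(o['eef_pos'])
for k in range(1,40):
    s=.0001*k; move_l(B(q[0]+s,q[1]+.1*s,q[2]-.8*s),.005); hold(.1)
    f=observe()['ft_force']
    if -(f@bx)>14 and f[2]>10: break
st(k); hold(1.0); st('hold')
for n in("scene","top"):
    im,d,c=snap(n,n+'6.png'); Q=(cloud(c,d)-bc)@np.c_[bx,by,[0,0,1]]
    m=(d>0)&(abs(Q[...,2]-.060)<.003)&(Q[...,0]>0.025)&(Q[...,0]<.09)&(Q[...,1]>-.1)&(Q[...,1]<.03)
    hsv=cv2.cvtColor(im,cv2.COLOR_RGB2HSV); m&=(hsv[...,0]>5)&(hsv[...,0]<22)&(hsv[...,1]>90)
    k_,L,s_,_=cv2.connectedComponentsWithStats(m.astype(np.uint8)); m=L==1+s_[1:,4].argmax()
    t=Q[m]*1000; print(n,len(t),np.median(t[:,2]),t.min(0).round(1),t.max(0).round(1),cv2.minAreaRect(t[:,:2].astype(np.float32)))
i=cv2.imread('pics/scene6.png')[290:390,180:290]; j=cv2.imread('pics/top6.png')[110:200,360:450]
cv2.imwrite('pics/c6.png',np.hstack([cv2.resize(i,(400,364)),cv2.resize(j,(364,364))]))
E
```

```text
off B [ 25.1 -30.3  55.8] F [ 0.36 -0.53 -0.04] t 18.76 op -0.0 gf 0.0
True
light B [ 26.8 -30.6  54.3] F [-3.18  0.83  5.92] t 19.1 op -0.0002 gf 3.5
True
side B [ 26.7 -30.5  54.3] F [-0.16 -1.08  2.3 ] t 19.35 op -0.0 gf 1.3
7 B [ 27.  -30.6  54.2] F [-15.25   2.94  12.82] t 21.83 op 0.0 gf 10.0
hold B [ 27.  -30.6  54.2] F [-14.57   2.24  13.42] t 22.83 op 0.0001 gf 10.0
scene 1338 59.74554212270833 [ 30.7 -62.7  57. ] [84.9  1.  62.9] ((57.817604064941406, -30.766521453857422), (63.638675689697266, 54.10703659057617), 89.77293395996094)
top 550 59.21612979268309 [ 32.8 -61.2  57. ] [84.8  0.2 62.8] ((58.740928649902344, -30.467945098876953), (61.31654739379883, 52.06842803955078), 89.71612548828125)
```

View pics/c6.png

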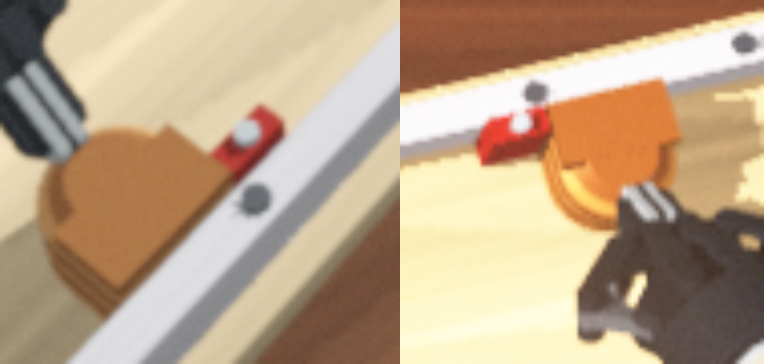

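Flush on the fence (front at 84.9 against 85), side on the stop with no gap, upright and square. The push is steady at 14.6 N forward and 13.4 N down. I hand in now.

```bash
python3 -c "
from plant import *
print(job_done())"
```

```text
the job is handed in; nothing more can be done
None
```

I handed the job in with the tan heel block still held on the jig: by the cameras it is flat on the fence and touching the red stop, under a steady push of about 14.6 N forwards and 13.4 N down. About 2 N of that push points away from the stop; the block did not shift in a 1 s hold. `job_done()` gave no verdict.

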